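# Lock the inspection camera's telescopic boom over the board

## Task

The inspection camera is parked on its telescopic boom. Pull up the boom's red spring plunger, draw the boom out with it until the camera looks down on about the middle of the circuit board in the cream tray, and let the plunger drop fully home in the index hole there, so that the boom is locked. Feel for the hole with the pin riding lightly on the tube and never force the pin sideways; do not touch the camera, and leave the tray and everything else on the bench where they are.

Things in the scene. Friction and masses are not known exactly. Their poses are not given: they have to be found in the camera images.
- stand: Heavy camera stand that does not move: grey base plate 170 x 150 x 16 mm, steel post, clamp head (top 216 mm above the bench). Origin on the bench under the post; z up; its +y axis points along the horizontal boom from the head outwards, the way the boom is drawn out. The boom's axis runs 200 mm above the bench, straight over the origin.
- head (a point): Point on the boom's axis at the head's outer face, 22 mm along +y from the stand's origin. The boom: a steel inner tube 20 mm square clamped in the head (upper face 210 mm above the bench), and on it a sliding aluminium sleeve 28 mm square, 215 mm long (upper face at 214 mm). The sleeve's near end has the spring plunger, its far end the camera.
- first_hole (a point): About where the tube's first index hole is (hidden under the sleeve until drawn out). Its upper face has a parking slot 30 mm long, then four 10 mm holes 30 mm apart. Nominally the pin is over them at sleeve travels of 60, 90, 120 and 150 mm, and this point is the nominal first; but the tube may be clamped up to 8 mm farther in or out, all holes alike, so feel for the true place.
- sleeve (a joint): Travel of the sleeve along the boom, m: 0 = pushed right in against the head; grows as it is drawn out along the stand's +y; end stop at 0.175. It starts parked, 0 to 3 mm out, pin in the slot. Plunger and camera move with it. It slides with about 3 N of friction, plus some 2 N when the pin drags on the tube, and stays where it is left.
- plunger (a joint): Lift of the spring plunger, m: 0 = fully home, with the pin 6 mm deep in a hole or the slot; about 0.006 = pin tip riding on the tube's upper face between holes; 0.010 = pulled right up to its stop. The spring always pushes it down: 5.6 N when home, 9.8 N at 0.006, 12.6 N at 0.010.
- knob (a point): Centre of the plunger's red pull knob, a round upright knob 24 mm in diameter and 22 mm high, on the near end of the sleeve, over the boom's axis. With the plunger home this centre is 247 mm above the bench and the knob spans 236 to 258 mm; below it is the plunger's steel barrel, 16 mm in diameter, down to 220 mm, on a 22 mm nut down to 214 mm. Nothing stands higher than the knob near it.
- pin: The plunger's steel pin, 8 mm in diameter, flat-ended, fixed in the knob and moving with it, hidden in the barrel and sleeve. Origin at the centre of its tip, 43 mm below the knob's centre; z up. It has 1 mm of play either way in a hole. A load of more than 20 N on its tip or side spoils it (gently riding on the tube it bears 10 N).
- camera: Inspection camera hanging under the far end of the sleeve: white body 42 x 42 x 50 mm, black lens 30 mm in diameter, white ring light 60 mm in diameter. Origin at the centre of the lens's lower end, 95 mm above the bench, 165 mm farther out along the boom than the knob; z up, y along the boom. Not to be touched.
- board (a point): Centre of the upper face of the green circuit board (96 x 78 mm), 12 mm above the bench, in the middle of a cream tray 130 x 110 x 24 mm with a post at each corner (28 mm high). The tray stands on the bench under the boom's path.
- tray: The same cream tray; origin at the centre of its underside. Leave it in place.
- screwdriver: Red-handled screwdriver 170 mm long, lying beside the boom; leave it.
- reel: Blue and silver solder reel, 54 mm in diameter and 42 mm high, standing under the boom; leave it.
- flux_jar: Amber jar, 44 mm in diameter and 50 mm high, behind the boom; leave it.
- multimeter: Yellow multimeter 150 x 75 x 38 mm, lying on the bench to the left; leave it.
- pliers: Blue-handled pliers about 150 mm long, lying on the bench to the right; leave them.
- parts_bin: Blue divided parts bin 130 x 100 x 50 mm, to the left; leave it.
- wrench: Steel wrench 140 mm long, lying to the left; leave it.
Things that resemble listed ones, but are neither listed nor needed, are in the scene too. Of the things that look like the tray, take the one that is farthest from the robot's base at the start.

How it is judged:
On the way, in this order (a step that is already met when the one before it is completed fails the run):
1. the plunger is pulled up clear of the parking slot (value of joint plunger above 0.0068 m), for 0.1 s.
2. the boom is drawn out and the plunger has dropped fully home in an index hole (value of joint sleeve above 0.045 m and value of joint plunger below 0.0015 m), for 0.2 s.
At the end, for the whole second after the job is handed in: The plunger is fully home (lift under 1.5 mm) in an index hole with the boom drawn out more than 45 mm and at rest, and the camera's lens is within 30 mm, seen from above, of the middle of the board; the tray is within 10 mm, and every other thing on the bench within 15 mm, of where it was (all of step 2 and horizontal distance between camera and board below 0.03 m and velocity of joint sleeve between -0.005 and 0.005 m/s and distance of tray from where it was at the start of the episode below 0.01 m and distance of each of screwdriver, reel, flux_jar, multimeter, pliers, parts_bin, wrench from where it was at the start of the episode below 0.015 m); the robot touches nothing.
It fails at once if the pin is forced: its load on the tube passes 20 N (contact force between pin and anything else above 20 N).
It fails at once if the camera is touched (contact force between any of the arm, the fingers and camera above 2 N).
It fails at once if the tray or a bystander is moved (distance of tray from where it was at the start of the episode above 0.01 m or distance of any of screwdriver, reel, flux_jar, multimeter, pliers, parts_bin, wrench from where it was at the start of the episode above 0.015 m).
It also fails if it takes over 38 s, if anything falls off the work surface, if the arm or the gripper's body presses on something with over 40 N, if the wrist force passes 120 N, or if a joint passes its speed limit or range.

## Robot

A 6-joint arm with a two-finger parallel gripper is mounted at the origin on the work surface. World frame = base frame: x ahead of the robot, y to its left, z up, the work surface at z = 0. Lengths are in m, angles in rad, forces in N, time in s.
With the tool pointing down it reaches from about 0.35 to 0.975 m from the base axis. Payload 4.9 kg.
Tool frame: the origin (TCP) lies midway between the tips of the shut fingers; the grasp point (between the pads) lies 19 mm behind it (r.hold_point_z is the z of the grasp point in the tool frame, in m); z points along the fingers, y is the line along which they close (so a half turn about z gives the same grasp; the last joint's range is limited). The gripper opens to 85 mm and grips with 20 to 120 N. Pads are 22 mm wide; open, the fingers measure 114 mm over their backs; the gripper's body (76 mm by 85 mm) begins 54 mm behind the grasp point. The pads swing forward as they close: fully open they stand 13 mm farther back than shut.
Start: joints at [-1.274, 0.053, 1.613, -0, 1.476, -0.119], TCP at [0.252, -0.572, 0.231] pointing down, gripper open.
Joint ranges: [-3.01, 3.01], [-1.01, 2.22], [0.06, 2.58], [-1.02, 4.17], [0.09, 2.62], [-3.14, 3.14]. Speed limits (rad/s): [2.57, 2.57, 3.14, 3.14, 3.14, 3.14].

## Interface

Orientations are given as a unit quaternion [w, x, y, z].
In Python, from rig import r gives the robot as it stands. The module is installed in compiled form; this text tells all that it offers.
- The arm moves only by the shell command python3 -m jog 'ROWS' [FORCE]. ROWS is JSON, a list of rows, each a list of 7 numbers: the gripper command: -1 is shut, 1 is fully open, values between are in proportion, then the shift along the tool's x, y, z in cm, then the turn, a rotation vector about the tool's x, y, z in degrees. In form: [[jaw, dx, dy, dz, rx, ry, rz], ...]. A call has 1 to 20 rows; each row shifts and turns the commanded pose from where the row before left it, along the tool's axes as they then stand; what a row does not reach is not made up. A row lasts 1/10 s, in which the tool goes at most 50 mm and 8.59 degrees, less where a joint would pass 70% of its speed; a pose out of reach is approached as far as the arm can. A call with a gripper value outside its range is refused whole. The fingers move at their own pace and stop on an object; FORCE is the grip in N (left out, the last holds). Time passes only in rows, so rows that do not move let the fingers close. It gives the time, the measured TCP pose, the force, the opening and the grip force at its end, in the units of the state.
- r.state(): the state, without advancing time (a new reading comes with each control period).
- r.camera(name): name is "scene" or "top" or "wrist"; returns a dict with "pixels" (400x640x3 uint8, red, green, blue), "depth" (400x640 float32, m along the optical axis (not along the pixel's ray), 0 where there is no reading), "fx", "fy", "cx", "cy" (pixels), "T" (4x4, takes a point from camera to world coordinates); the wrist camera has in their place "mount" (4x4, takes a point from camera to tool coordinates, whose origin is the TCP and whose axes are the flange's). Camera axes: x right, y down, z forward; pixel columns grow to the right and rows downward; lengths in m; the calibration is good to about 2 mm. A picture is of the moment at which its call begins: read the wrist's pose just before it.
- r.hand_in(): hands the job in; it is judged then, once.
The state is a dict: "clock": time; "joint_pos": joint angles; "qd": joint speeds; "joint_torque": joint torques, N m; "tool_pos": TCP position; "eef_rot": TCP orientation; "wrist_force": force on the tool from outside, world axes, zero at the start; "ft_torque": the same for the moment, N m; "grip_width": finger opening in m; "finger_force": force on a finger pad.
Only numpy, scipy, OpenCV 4.12 (cv2) and the standard library are available. Lean on these libraries where they do the work, as an engineer would, in place of code of your own. Each camera call takes 0.05 s, during which the arm holds its last target. There are 200 camera calls.

## Working session

There is one attempt and no reset: what is moved stays moved. The work goes in short steps, Python scripts to look and compute and a shell command to move; the robot and the scene stay as the last step left them, time stands still between calls to the robot, and variables do not carry over. Pictures are saved under pics/ and viewed, at most 10 in all, crops included, and the job is handed in when it is done.

```bash
mkdir -p pics; python3 - <<'E'
from rig import r
import cv2, numpy as np, pickle
s=r.state(); print(s)
d={}
for n in("scene","top"):
    c=r.camera(n); d[n]=c; cv2.imwrite(f"pics/{n}0.png",c["pixels"][:,:,::-1]); print(n,c["fx"],c["cx"],c["cy"],c["T"].round(3).tolist())
pickle.dump(d,open("d0.pkl","wb"))
E
```

```text
{'clock': 0.0, 'joint_pos': array([-1.27398659e+00,  5.33699719e-02,  1.61430861e+00, -1.40860119e-05,
        1.47599167e+00, -1.19041793e-01]), 'qd': array([-0.00089895,  0.00043862,  0.00073345, -0.00022494,  0.00219412,
       -0.0023194 ]), 'joint_torque': array([-5.16145592e-04, -3.93677616e+01, -3.70179427e+01, -1.20151499e-04,
        7.04472026e-03,  8.56288693e-06]), 'tool_pos': array([ 0.25226866, -0.57114046,  0.23004616]), 'eef_rot': array([-1.03407759e-03,  9.78460538e-01,  2.06431334e-01, -9.91942054e-05]), 'wrist_force': array([ 0.72125489, -0.16135451,  0.43317963]), 'ft_torque': array([-0.01723367,  0.06787703,  0.01574261]), 'finger_force': 0.0, 'grip_width': 0.0851490780889317}
scene 472.18027052599894 323.19294807966355 197.13639022920322 [[-0.474, 0.575, -0.668, 1.424], [0.881, 0.292, -0.373, 0.515], [-0.02, -0.765, -0.644, 1.089], [0.0, 0.0, 0.0, 1.0]]
top 453.08115381784694 323.4700489971831 202.6410727324951 [[-0.017, -0.987, 0.159, 0.327], [-1.0, 0.014, -0.016, -0.009], [0.014, -0.159, -0.987, 1.294], [0.0, 0.0, 0.0, 1.0]]
```

View pics/scene0.png

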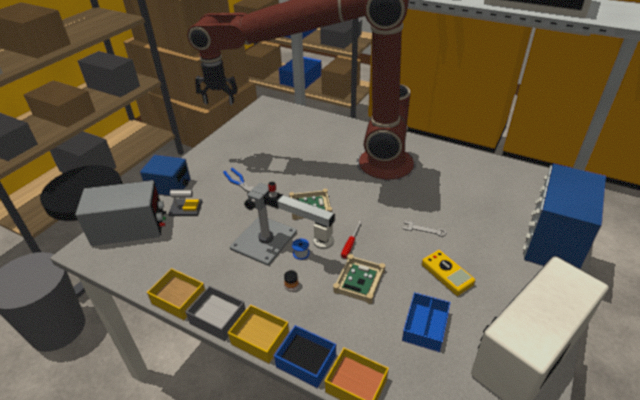

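View pics/top0.png

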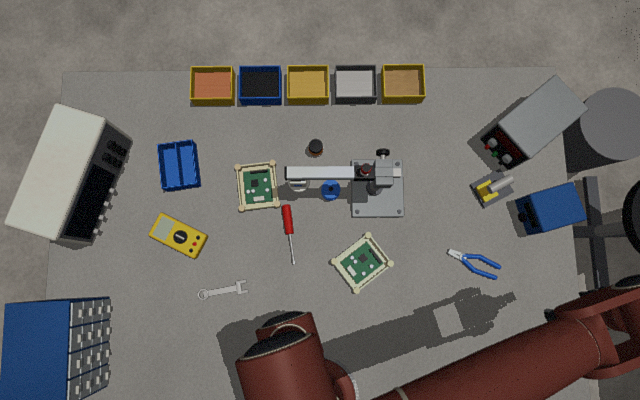

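The scene view shows the knob at about (271,187) and the sleeve running to (330,215). In the top view the knob is at (367,170) and the sleeve runs left to (285,172). The far tray is at (257,186); the decoy tray, nearer the base, is at (362,262).

```bash
cat > h.py <<'E'
import numpy as np, cv2
def ray(c,uv,z,T=None):
    T=c["T"] if T is None else T
    uv=np.atleast_2d(uv).astype(float)
    d=np.c_[(uv[:,0]-c["cx"])/c["fx"],(uv[:,1]-c["cy"])/c["fy"],np.ones(len(uv))]@T[:3,:3].T
    return T[:3,3]+d*((z-T[2,3])/d[:,2])[:,None]
def red(c,box):
    h=cv2.cvtColor(c["pixels"],cv2.COLOR_RGB2HSV); m=((h[...,0]<8)|(h[...,0]>170))&(h[...,1]>110)&(h[...,2]>30)
    k=np.zeros_like(m); x0,y0,x1,y1=box; k[y0:y1,x0:x1]=1; v,u=np.nonzero(m&k); return u,v
E
python3 - <<'E'
import pickle,numpy as np,cv2
from h import *
d=pickle.load(open("d0.pkl","rb")); t,s=d["top"],d["scene"]
u,v=red(t,(352,158,382,184)); print("knob top px",len(u),u.mean(),v.mean(),u.min(),u.max(),v.min(),v.max(),ray(t,[u.mean(),v.mean()],.253))
u,v=red(s,(258,175,285,200)); print("knob scene",len(u),u.mean(),v.mean(),u.min(),u.max(),v.min(),v.max(),ray(s,[u.mean(),v.mean()],.249))
# sleeve top face from depth
for n,c in d.items():
    V,U=np.mgrid[0:400,0:640]; z=c["depth"]
    P=np.stack([(U-c["cx"])/c["fx"]*z,(V-c["cy"])/c["fy"]*z,z],-1)@c["T"][:3,:3].T+c["T"][:3,3]
    k=ray(t,[367,170],.25)[0]
    m=(abs(P[...,2]-.214)<.006)&(z>0)&(np.hypot(P[...,0]-k[0],P[...,1]-k[1])<.26)
    # largest component
    N,L,S,C=cv2.connectedComponentsWithStats(m.astype(np.uint8)); i=1+S[1:,4].argmax(); v,u=np.nonzero(L==i)
    Q=ray(c,np.c_[u,v],.214)[:,:2].astype(np.float32); print(n,S[i],cv2.minAreaRect(Q), cv2.fitLine(Q,cv2.DIST_L2,0,.01,.01).ravel())
    h=cv2.cvtColor(c["pixels"],cv2.COLOR_RGB2HSV); g=(h[...,0]>45)&(h[...,0]<90)&(h[...,1]>70)
    N,L,S,C=cv2.connectedComponentsWithStats(cv2.morphologyEx(g.astype(np.uint8),cv2.MORPH_CLOSE,np.ones((9,9))))
    for i in range(1,N):
        if S[i,4]>200:
            v,u=np.nonzero(L==i); rc=cv2.minAreaRect(ray(c,np.c_[u,v],.012)[:,:2].astype(np.float32)); print("green",C[i],rc)
E
```

```text
knob top px 33 364.93939393939394 170.36363636363637 361 371 166 173 [[ 0.57063918 -0.12529834  0.253     ]]
knob scene 47 271.6170212765957 187.74468085106383 268 275 184 191 [[ 0.583702   -0.12235255  0.249     ]]
scene [248 183  87  39 831] ((0.5784775018692017, -0.06911994516849518), (0.06997410953044891, 0.28355884552001953), 0.2670404613018036) [ 0.00557904  0.99998444  0.58113426 -0.07445163]
green [359.17636684 279.47971781] ((0.5875526666641235, 0.16087985038757324), (0.0900634154677391, 0.07448074966669083), 5.140085697174072)
top [ 284  158  117   28 1549] ((0.569442629814148, -0.07426346838474274), (0.06709515303373337, 0.284665048122406), 3.9758501052856445) [ 0.01510928  0.99988586  0.5771673  -0.08393411]
green [502.95640327 148.73705722] ((0.6847925782203674, -0.5588553547859192), (0.1302339881658554, 0.07583745568990707), 38.61978530883789)
green [ 94.98816568 193.14102564] ((0.5843871831893921, 0.6205660700798035), (0.07725193351507187, 0.291787713766098), 70.79289245605469)
green [257.44472681 186.82973316] ((0.5847814083099365, 0.15893729031085968), (0.09257815778255463, 0.07519979029893875), 6.549713611602783)
green [630.8697318  217.94827586] ((0.48540571331977844, -0.9157521724700928), (0.04633120819926262, 0.19328421354293823), 82.64595794677734)
green [360.71411765 262.70470588] ((0.36226385831832886, -0.13363239169120789), (0.0753122940659523, 0.09332263469696045), 36.879371643066406)
green [271.08333333 341.43589744] ((0.15198902785778046, 0.11600865423679352), (0.026825765147805214, 0.1377396285533905), 21.06366729736328)
```

```bash
python3 -m jog '[[1,0,0,-1.6,0,0,-8.3],[1,0,0,-1.6,0,0,-8.3],[1,0,0,-1.6,0,0,-8.3],[1,0,0,-1.6,0,0,-8.3],[1,0,0,-1.6,0,0,-8.3],[1,0,0,-1.6,0,0,-8.3],[1,0,0,-1.6,0,0,-8.3],[1,0,0,-1.6,0,0,-8.3],[1,0,0,0,0,0,0]]' 60; python3 -c "
from rig import r; print(r.hold_point_z, r.camera('wrist')['mount'].round(3).tolist())"
```

```text
clock: 1.0
tool_pos: [0.2527, -0.5725, 0.3619]
eef_rot: [0.002, 0.706, 0.708, -0.001]
wrist_force: [-0.1, 0.6, 0.4]
grip_width: 0.0855
finger_force: 0.0
-0.0187 [[-0.0, -0.966, -0.26, 0.066], [1.0, -0.0, -0.001, 0.0], [0.0, -0.26, 0.966, -0.143], [0.0, 0.0, 0.0, 1.0]]
```

```bash
python3 -m jog '[[1,3.7,2.7,0,0,0,0],[1,3.7,2.7,0,0,0,0],[1,3.7,2.7,0,0,0,0],[1,3.7,2.7,0,0,0,0],[1,3.7,2.7,0,0,0,0],[1,3.7,2.7,0,0,0,0],[1,3.7,2.7,0,0,0,0],[1,3.7,2.7,0,0,0,0],[1,3.7,2.7,0,0,0,0],[1,3.7,2.7,0,0,0,0],[1,3.7,2.7,0,0,0,0],[1,3.7,2.7,0,0,0,0],[1,0,0,0,0,0,0],[1,0,0,0,0,0,0]]'
cat >> h.py <<'E'
def wrist(r):
    from scipy.spatial.transform import Rotation as R
    s=r.state(); c=r.camera("wrist"); T=np.eye(4); T[:3,:3]=R.from_quat(np.roll(s["eef_rot"],-1)).as_matrix(); T[:3,3]=s["tool_pos"]
    c["T"]=T@c["mount"]; c["tcp"]=s["tool_pos"]; return c
E
python3 - <<'E'
from rig import r
from h import *
c=wrist(r); cv2.imwrite("pics/w1.png",c["pixels"][:,:,::-1]); print(c["tcp"])
u,v=red(c,(0,0,640,400)); m=np.zeros((400,640),np.uint8); m[v,u]=1
N,L,S,C=cv2.connectedComponentsWithStats(m)
for i in range(1,N):
    if S[i,4]>150: print(S[i],C[i],ray(c,C[i],.253))
E
```

```text
clock: 2.45
tool_pos: [0.5746, -0.1254, 0.3573]
eef_rot: [-0.001, 0.706, 0.708, -0.001]
wrist_force: [0.3, -0.4, -0.2]
grip_width: 0.0857
finger_force: 0.0
[ 0.57460557 -0.12543465  0.35729204]
[ 232   12   60   26 1123] [262.53072128  25.01959038] [[0.53111944 0.00780957 0.253     ]]
[   0   34   28  107 2094] [10.90401146 90.28462273] [[ 0.32898388 -0.03908797  0.253     ]]
[309 184  29  30 230] [323.94347826 193.12608696] [[ 0.57819674 -0.12220157  0.253     ]]
```

View pics/w1.png

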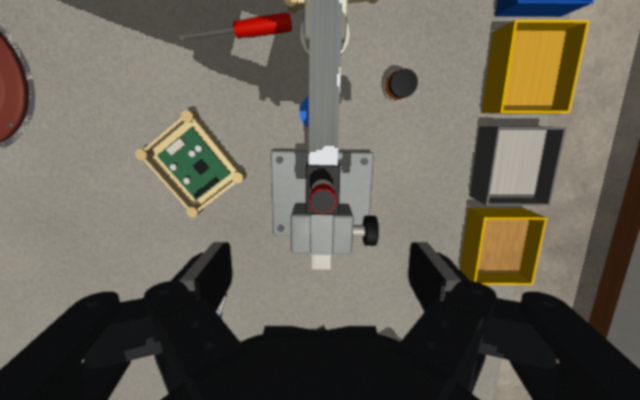

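The wrist view shows the knob at about (323,200) with a dark disc and red rim. The head is at (322,232) and the sleeve runs up the picture, centred near column 323.

```bash
python3 - <<'E'
from rig import r
from h import *
c=wrist(r); g=cv2.cvtColor(c["pixels"],cv2.COLOR_RGB2GRAY)
u,v=red(c,(305,180,342,218)); cc,rad=cv2.minEnclosingCircle(np.c_[u,v].astype(np.float32)); print("knob",cc,rad,ray(c,cc,.256))
gx=cv2.Sobel(c["pixels"][...,0].astype(float),-1,1,0,ksize=3)
for y0 in(20,50,80,110,140):
    p=gx[y0-4:y0+5].mean(0)[295:355]; l=295+abs(p[:25]).argmax(); q=330+abs(p[35:]).argmax(); print(y0,l,q,ray(c,[(l+q)/2,y0],.214)[0],np.ptp(ray(c,[[l,y0],[q,y0]],.214)[:,0]))
E
```

```text
knob (322.8934326171875, 197.6311492919922) 15.140425682067871 [[ 0.57701898 -0.1265075   0.256     ]]
20 305 347 [0.57925626 0.02165161 0.214     ] 0.03640488504021944
50 309 341 [ 0.57855582 -0.00207624  0.214     ] 0.02840785312966565
80 309 340 [ 0.57827555 -0.02697892  0.214     ] 0.0282018902293929
110 299 339 [ 0.57331657 -0.05315743  0.214     ] 0.03731753008236838
140 304 338 [ 0.5752782  -0.08068459  0.214     ] 0.03254517432842674
```

```bash
python3 -m jog '[[1,0,0.24,2.6,0,0,0],[1,0,0,2.6,0,0,0],[0.4,0,0,2.6,0,0,0],[0,0,0,2.6,0,0,0],[0,0,0,2.6,0,0,0],[0,0,0,0,0,0,0],[0,0,0,0,0,0,0]]' 60
python3 - <<'E'
from rig import r
from h import *
c=wrist(r); cv2.imwrite("pics/w2.png",c["pixels"][:,:,::-1]); print(c["tcp"])
E
```

```text
clock: 3.25
tool_pos: [0.5765, -0.1274, 0.2293]
eef_rot: [-0.0, 0.707, 0.708, -0.0]
wrist_force: [0.1, -0.7, 1.1]
grip_width: 0.0424
finger_force: 0.0
[ 0.57651074 -0.12743359  0.22929698]
```

View pics/w2.png

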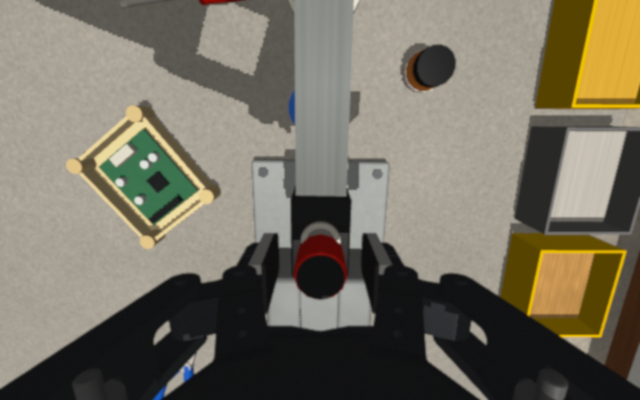

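The knob's top disc is at (320,277), centred between the pads at columns 267 and 374.

```bash
python3 - <<'E'
from rig import r
from h import *
c=wrist(r); print(ray(c,[320,277],.258),c["tcp"])
E
python3 -m jog '[[-0.2,0,0,0,0,0,0],[-0.4,0,0,0,0,0,0],[-1,0,0,0,0,0,0],[-1,0,0,0,0,0,0],[-1,0,0,0,0,0,0],[-1,0,0,0,0,0,0]]' 60
```

```text
[[ 0.57772617 -0.12891364  0.258     ]] [ 0.5773054  -0.12747305  0.23076249]
clock: 3.95
tool_pos: [0.5767, -0.1268, 0.2312]
eef_rot: [0.0, 0.706, 0.708, -0.001]
wrist_force: [-5.0, 0.0, 5.9]
grip_width: 0.0222
finger_force: 58.5
```

```bash
python3 -m jog '[[-1,0,0,-0.2,0,0,0],[-1,0,0,-0.2,0,0,0],[-1,0,0,-0.2,0,0,0],[-1,0,0,-0.2,0,0,0],[-1,0,0,0,0,0,0],[-1,0,0,0,0,0,0]]'; python3 -m jog '[[-1,0,0,0,0,0,0]]'
```

```text
clock: 4.55
tool_pos: [0.5766, -0.1264, 0.2362]
eef_rot: [-0.001, 0.706, 0.708, -0.001]
wrist_force: [-1.3, -3.0, -10.5]
grip_width: 0.022
finger_force: 59.1
clock: 4.65
tool_pos: [0.5766, -0.1264, 0.2364]
eef_rot: [-0.001, 0.706, 0.708, -0.001]
wrist_force: [-0.7, -3.7, -9.3]
grip_width: 0.0224
finger_force: 59.1
```

```bash
python3 -m jog '[[-1,0,0,-0.15,0,0,0],[-1,0,0,-0.15,0,0,0],[-1,0,0,0,0,0,0],[-1,0,0,0,0,0,0],[-1,0,0,0,0,0,0]]'; python3 - <<'E'
from rig import r
from h import *
c=wrist(r); cv2.imwrite("pics/w3.png",c["pixels"][100:400,170:470,::-1]); print(c["tcp"],r.state()["wrist_force"])
E
```

```text
clock: 5.15
tool_pos: [0.5766, -0.1263, 0.2398]
eef_rot: [-0.001, 0.706, 0.708, -0.0]
wrist_force: [-2.9, -1.2, -11.7]
grip_width: 0.0222
finger_force: 59.2
[ 0.57661643 -0.12632293  0.23975619] [ -2.34317846  -3.46672073 -12.79521312]
```

View pics/w3.png

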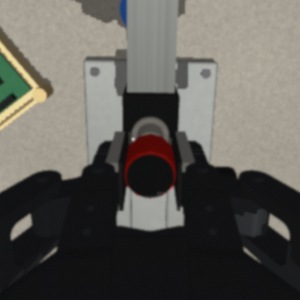

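```bash
python3 -m jog '[[-1,0.5,0.005,0,0,0,0],[-1,1,0.01,0,0,0,0],[-1,1,0.01,0,0,0,0],[-1,1,0.01,0,0,0,0],[-1,1,0.01,0,0,0,0],[-1,1,0.01,0,0,0,0],[-1,1,0.01,0,0,0,0],[-1,1,0.01,0,0,0,0],[-1,1,0.01,0,0,0,0],[-1,1,0.01,0,0,0,0],[-1,0.7,0.01,0,0,0,0],[-1,0.4,0,0,0,0,0],[-1,0,0,0,0,0,0],[-1,0,0,0,0,0,0],[-1,0,0,0,0,0,0]]'; python3 - <<'E'
from rig import r
from h import *
import pickle
c=r.camera("top"); s=r.camera("scene"); cv2.imwrite("pics/t4.png",np.hstack([c["pixels"][100:300,200:440],s["pixels"][150:350,200:440]])[:,:,::-1]);
h=wrist(r);print(h["tcp"],r.state()["wrist_force"])
u,v=red(h,(290,200,350,330)); print(np.median(u),v.max())
E
```

```text
clock: 6.7
tool_pos: [0.578, -0.0195, 0.2403]
eef_rot: [-0.001, 0.706, 0.709, 0.001]
wrist_force: [1.2, 4.2, -13.5]
grip_width: 0.0223
finger_force: 59.3
[ 0.57795672 -0.01990037  0.24036902] [  1.71906467   3.92999856 -11.58238046]
320.0 287
```

View pics/t4.png

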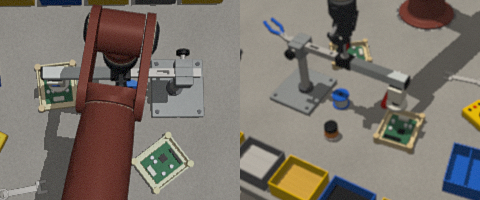

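The sleeve has moved with the knob, and the tube is now exposed behind it with the camera over the far tray. Next I lower the pin until it rides on the tube.

```bash
python3 -m jog '[[-1,0,0,0.1,0,0,0],[-1,0,0,0.1,0,0,0],[-1,0,0,0.1,0,0,0],[-1,0,0,0,0,0,0]]';python3 -m jog '[[-1,0,0,0.05,0,0,0],[-1,0,0,0,0,0,0]]';python3 -m jog '[[-1,0,0,0.05,0,0,0],[-1,0,0,0,0,0,0]]'
```

```text
clock: 7.25
tool_pos: [0.5779, -0.0205, 0.2375]
eef_rot: [0.0, 0.706, 0.708, 0.0]
wrist_force: [1.4, 2.7, -10.9]
grip_width: 0.0225
finger_force: 59.4
clock: 7.45
tool_pos: [0.5779, -0.0205, 0.2373]
eef_rot: [0.0, 0.706, 0.708, 0.0]
wrist_force: [0.5, 3.9, -9.9]
grip_width: 0.0224
finger_force: 59.6
clock: 7.65
tool_pos: [0.578, -0.0205, 0.2373]
eef_rot: [0.0, 0.706, 0.708, 0.0]
wrist_force: [0.2, 2.9, -4.9]
grip_width: 0.022
finger_force: 59.9
```

```bash
python3 -m jog '[[-1,0,0,0.04,0,0,0],[-1,0,0,0,0,0,0]]'; for i in 1; do python3 -m jog '[[-1,0.1,0,0,0,0,0],[-1,0.1,0,0,0,0,0],[-1,0,0,0,0,0,0]]'; python3 -m jog '[[-1,0.1,0,0,0,0,0],[-1,0,0,0,0,0,0]]'; python3 -m jog '[[-1,0.1,0,0,0,0,0],[-1,0,0,0,0,0,0]]'; done | grep -v -e eef -e grip -e finger
```

```text
clock: 7.85
tool_pos: [0.578, -0.0205, 0.2372]
eef_rot: [0.0, 0.706, 0.708, 0.0]
wrist_force: [-2.8, 2.9, -2.1]
grip_width: 0.0224
finger_force: 60.3
clock: 8.15
tool_pos: [0.578, -0.0202, 0.2372]
wrist_force: [-3.0, -3.3, 0.4]
clock: 8.35
tool_pos: [0.578, -0.0194, 0.2372]
wrist_force: [-4.2, -3.0, 0.5]
clock: 8.55
tool_pos: [0.578, -0.0185, 0.2372]
wrist_force: [-3.0, -4.6, -0.2]
```

```bash
(python3 -m jog '[[-1,0.1,0,0,0,0,0],[-1,0,0,0,0,0,0]]'; python3 -m jog '[[-1,0.1,0,0,0,0,0],[-1,0,0,0,0,0,0]]'; python3 -m jog '[[-1,0.1,0,0,0,0,0],[-1,0,0,0,0,0,0]]') | grep -v -e eef -e grip -e finger
```

```text
clock: 8.75
tool_pos: [0.578, -0.0175, 0.2372]
wrist_force: [-4.0, -4.4, 0.0]
clock: 8.95
tool_pos: [0.578, -0.0165, 0.2372]
wrist_force: [-4.1, -4.1, 0.3]
clock: 9.15
tool_pos: [0.5781, -0.0155, 0.2372]
wrist_force: [-3.7, -4.4, 0.8]
```

```bash
(python3 -m jog '[[-1,0.1,0,0,0,0,0],[-1,0,0,0,0,0,0]]'; python3 -m jog '[[-1,0.1,0,0,0,0,0],[-1,0,0,0,0,0,0]]') | grep -v -e eef -e grip -e finger
```

```text
clock: 9.35
tool_pos: [0.5781, -0.0145, 0.2372]
wrist_force: [-4.4, -4.1, -0.5]
clock: 9.55
tool_pos: [0.5781, -0.0134, 0.2372]
wrist_force: [-3.6, -3.8, 0.5]
```

```bash
(python3 -m jog '[[-1,0.1,0,0,0,0,0],[-1,0,0,0,0,0,0]]'; python3 -m jog '[[-1,0.1,0,0,0,0,0],[-1,0,0,0,0,0,0]]'; python3 -m jog '[[-1,0.1,0,0,0,0,0],[-1,0,0,0,0,0,0]]') | grep -v -e eef -e grip -e finger
```

```text
clock: 9.75
tool_pos: [0.5781, -0.0124, 0.2371]
wrist_force: [-3.8, -4.7, -1.2]
clock: 9.95
tool_pos: [0.5781, -0.0114, 0.2372]
wrist_force: [-3.4, -4.1, -0.5]
clock: 10.15
tool_pos: [0.5781, -0.0104, 0.2371]
wrist_force: [-4.1, -4.9, -0.7]
```

```bash
(python3 -m jog '[[-1,0.1,0,0,0,0,0],[-1,0,0,0,0,0,0]]'; python3 -m jog '[[-1,0.1,0,0,0,0,0],[-1,0,0,0,0,0,0]]') | grep -v -e eef -e grip -e finger
```

```text
clock: 10.35
tool_pos: [0.5781, -0.0092, 0.237]
wrist_force: [-2.8, -4.5, -0.5]
clock: 10.55
tool_pos: [0.5781, -0.0078, 0.2368]
wrist_force: [-1.7, -4.7, -0.3]
```

```bash
python3 -m jog '[[-1,0,0,0,0,0,0]]'; python3 -m jog '[[-1,0.1,0,0,0,0,0],[-1,0,0,0,0,0,0]]' | grep -v -e eef -e grip -e finger
```

```text
clock: 10.65
tool_pos: [0.5782, -0.0076, 0.2367]
eef_rot: [0.001, 0.706, 0.708, -0.0]
wrist_force: [-1.7, -4.3, -0.8]
grip_width: 0.0225
finger_force: 60.4
clock: 10.85
tool_pos: [0.5781, -0.0057, 0.2348]
wrist_force: [4.1, -2.3, -8.4]
```

The pin has dropped in, so I follow it down.

```bash
python3 -m jog '[[-1,0.03,0,0.1,0,0,0],[-1,0,0,0.1,0,0,0],[-1,0,0,0,0,0,0]]'; (python3 -m jog '[[-1,0,0,0.1,0,0,0],[-1,0,0,0.1,0,0,0],[-1,0,0,0,0,0,0]]') | grep -v -e eef -e grip -e finger
```

```text
clock: 11.15
tool_pos: [0.5781, -0.0052, 0.2334]
eef_rot: [0.0, 0.706, 0.709, 0.0]
wrist_force: [4.1, -3.0, -7.4]
grip_width: 0.0218
finger_force: 59.8
clock: 11.45
tool_pos: [0.5781, -0.0051, 0.2319]
wrist_force: [4.7, -3.3, -5.8]
```

```bash
python3 -m jog '[[-1,0,0,0.08,0,0,0],[-1,0,0,0.05,0,0,0],[-1,0,0,0,0,0,0]]'; python3 -m jog '[[-0.2,0,0,0,0,0,0],[0.3,0,0,0,0,0,0],[0.3,0,0,0,0,0,0],[0.6,0,0,0,0,0,0],[0.6,0,0,0,0,0,0]]'
```

```text
clock: 11.75
tool_pos: [0.5781, -0.0052, 0.2313]
eef_rot: [0.001, 0.706, 0.708, 0.0]
wrist_force: [3.8, -2.5, -4.1]
grip_width: 0.0222
finger_force: 60.0
clock: 12.25
tool_pos: [0.5777, -0.005, 0.2309]
eef_rot: [-0.0, 0.706, 0.709, 0.0]
wrist_force: [-0.7, 0.6, -0.2]
grip_width: 0.0682
finger_force: 0.0
```

Now I retreat upward and check.

```bash
python3 -m jog '[[0.8,0,0,-1.5,0,0,0],[0.8,0,0,-3,0,0,0],[0.8,0,0,-3,0,0,0],[0.8,0,0,-3,0,0,0],[0.8,0,0,-2,0,0,0],[0.8,0,0,0,0,0,0],[0.8,0,0,0,0,0,0]]'; python3 - <<'E'
from rig import r
from h import *
c=wrist(r); cv2.imwrite("pics/w5.png",c["pixels"][:,:,::-1]); print(c["tcp"])
u,v=red(c,(295,170,350,225)); cc,rad=cv2.minEnclosingCircle(np.c_[u,v].astype(np.float32)); print("knob",cc,rad,ray(c,cc,.256))
z=c["depth"]; V,U=np.mgrid[0:400,0:640]
P=np.stack([(U-c["cx"])/c["fx"]*z,(V-c["cy"])/c["fy"]*z,z],-1)@c["T"][:3,:3].T+c["T"][:3,3]
print("knob top z",np.median(P[int(cc[1])-4:int(cc[1])+7,int(cc[0])-5:int(cc[0])+5,2]), "sleeve z",np.median(P[60:120,318:330,2]))
E
```

```text
clock: 12.95
tool_pos: [0.5778, -0.0051, 0.3562]
eef_rot: [0.0, 0.706, 0.708, 0.0]
wrist_force: [-0.8, 0.1, -0.7]
grip_width: 0.0769
finger_force: 0.0
[ 0.57776313 -0.00514285  0.35615758]
knob (320.3409118652344, 197.43939208984375) 15.077888488769531 [[ 0.57866044 -0.0047457   0.256     ]]
knob top z 0.2588376923367546 sleeve z 0.21407578168272495
```

View pics/w5.png

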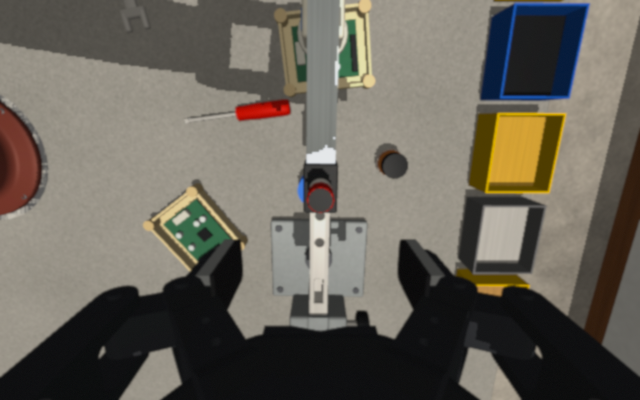

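The knob's top at (320,197) is at 258.8 mm, so the plunger is home. Two free holes show behind it at (319,215) and (319,243), with the slot at (319,290), so this is the third hole. The camera is at about (0.580, 0.160), against the board at (0.586, 0.160).

```bash
python3 -c "
from rig import r; print(r.hand_in())"
```

```text
the job is handed in; nothing more can be done
None
```

The boom is drawn out about 121 mm and locked, with the plunger fully home in the third index hole and the camera about 6 mm from the board's middle by my measurements; the job is handed in (13 s on the robot's clock), but the hand-in returned no verdict.

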